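Close and hold down the cartridge hatch of a label printer

ROBOT

A 6-joint arm with a two-finger parallel gripper is mounted at the origin on the work surface. World frame = base frame: x ahead of the robot, y to its left, z up, the work surface at z = 0. Lengths are in mm, angles in rad, forces in N, time in s.
With the tool pointing down it reaches from about 300 to 950 mm from the base axis. Payload 3.1 kg.
Tool frame: the origin (TCP) lies midway between the tips of the shut fingers; the grasp point (between the pads) lies 19 mm behind it; z points along the fingers, y is the line along which they close (so a half turn about z gives the same grasp; the last joint's range is limited). The gripper opens to 85 mm and grips with 20 to 120 N. Pads are 22 mm wide; open, the fingers measure 114 mm over their backs; the gripper's body (76 mm by 85 mm) begins 54 mm behind the grasp point. The pads swing forward as they close: fully open they stand 13 mm farther back than shut.
Start: joints at [-1.195, 0.308, 1.634, -0, 1.2, -0.07], TCP at [269.463, -563.934, 231.272] pointing down, gripper open.
Joint ranges: [-3.06, 3.06], [-0.79, 1.96], [0.05, 2.63], [-1.19, 4.34], [0.05, 2.64], [-2.94, 2.94]. Speed limits (rad/s): [2.79, 2.79, 3.14, 3.14, 3.14, 3.14].

INTERFACE

Orientations are given as a unit quaternion [x, y, z, w].
In Python, from cell import arm, imaging gives the robot as it stands.
- The arm moves only by the tool servo_tool, never from a script. Its argument "rows" is a list of rows, each a list of 5 numbers: the opening, from 0 (shut) to 1 (fully open), then the shift along the world's x, y, z in m, then the turn about the world's z in rad. A call has 1 to 10 rows; each row is the pose to reach, as a shift and turn from the pose commanded when the call began; what a row does not reach only later rows make up. A row lasts 1/8 s, in which the tool goes at most 62.5 mm and 10.7 degrees, less where a joint would pass 70% of its speed; a pose out of reach is approached as far as the arm can. A call with a gripper value outside its range is refused whole. The fingers move at their own pace and stop on an object; the grip force is fixed at half the most. Time passes only in rows, so rows that repeat a pose let the fingers close. It gives the time, the measured TCP pose, the force, the opening and the grip force at its end, in the units of the state.
- arm.observe(): the state, without advancing time (a new reading comes with each control period).
- imaging.snapshot(name): name is "side" or "top"; returns a dict with "img" (480x640x3 uint8, red, green, blue), "fx", "fy", "cx", "cy" (pixels), "rvec" (rotation vector, rad) and "tvec" (3), from world to camera coordinates, as OpenCV has them. Camera axes: x right, y down, z forward; pixel columns grow to the right and rows downward; lengths in mm; the calibration is good to about 2 mm. A picture is of the moment at which its call begins. There is no depth.
- arm.hand_in(): hands the job in; it is judged then, once.
The state is a dict: "t": time; "joint_pos": joint angles; "qvel": joint speeds; "joint_torque": joint torques, N m; "eef_pos": TCP position; "ee_rot": TCP orientation; "force": force on the tool from outside, world axes, zero at the start; "ft_torque": the same for the moment, N m; "gripper_width": finger opening in mm; "finger_force": force on a finger pad.
Only numpy, scipy, OpenCV 4.12 (cv2) and the standard library are available. Lean on these libraries where they do the work, as an engineer would, in place of code of your own. Each camera call takes 0.05 s, during which the arm holds its last target. There are 200 camera calls.

TASK

The ink cartridges are loaded: swing the label printer's black hatch down until it stops on its key, then turn the orange quarter-turn fastener clockwise until its white line points straight at the white marks on the hatch, and press the hatch down flush against its frame. Its springy seal pushes it back up, so finish while still holding it pressed flush, for the screws to be put in. Leave the ink jar, the tape roll and the screwdriver where they are.

Things in the scene. Friction and masses are not known exactly. Their poses are not given: they have to be found in the camera images.
- printer: Grey label printer, fixed, 280 (its x) by 300 (y) by 100 mm high. Origin: centre of its underside on the bench; x points from its front to its back (away from the robot at yaw 0), z up. The hatch covers the cartridge bay in its top (x -110 to 55, y -135 to 55 mm), the rest of the top is flat. Let go, the aligned hatch rises about 3 to 5 mm at its front on the seal blocks.
- hatch (a joint): Hinge angle of the black hatch, rad: 0 = flush on the frame, positive = free front edge raised. Stiff hinge (0.3 N m): stays where left, a push of a few N moves it. Fastener not aligned: it stops on a steel key at about 0.075. Fastener aligned: it can be pressed to 0, against two spring seal blocks at its front corners, met at 0.03, taking 10 to 13 N at the fastener to press flush.
- hatch_hinge (a point): Middle of the hinge line, at the hatch's underside, 100.5 mm above the bench, at the hatch's far (+x) edge. The hatch is a flat plate 165 mm (hinge to free edge) by 190 mm wide (along the hinge) by 8 mm, 0.25 kg. The point turns with it: x along the plate away from the free edge, y along the hinge (the printer's y), z out of the upper face.
- hatch_edge (a point): Middle of the hatch's free front edge, on its upper face: 165 mm towards the hatch's -x and 8 mm towards its z from hatch_hinge. Same axes as hatch_hinge.
- fastener (a joint): Angle of the orange fastener in the hatch, rad: 0 = its white line (and the slot in its foot) in line with the two white marks on the hatch, which run from hinge side to free edge; positive = anticlockwise seen from above, so turn it clockwise to align. Range -0.5 to 1.5, no click or stop at 0; stays where left (0.05 N m). The slot passes over the key within about 0.15 rad.
- fastener_grip (a point): On the fastener's axis, 28 mm above the hatch's upper face, 130 mm from the hinge line, mid-width. The fastener is a wing 40 mm long, 14 mm thick, reaching 38 mm above the hatch's face, on a disc of 42 mm diameter and 6 mm height; white line along its top. Axes: x along the wing, y across its 14 mm, z out of the hatch.
- ink_jar: Bystander, loose jar with a blue cap, 60 mm diameter, 75 mm high, standing at the printer's left (+y) side. Origin: centre of its underside.
- tape_roll: Bystander, loose blue tape roll, 100 mm diameter, 24 mm high, lying flat at the printer's right (-y) side. Origin: centre of its underside.
- screwdriver: Bystander, loose screwdriver with a red handle, 200 mm long, 26 mm high, lying on the bench before the printer. Origin: under its middle.

How it is judged:
By the outcome, as a careful person would: the job done as asked, in the order asked, and still so for the second after the job is handed in, while the arm keeps its last pose, push and grip.
It also fails if it takes over 51 s, if anything falls off the work surface, if the arm or the gripper's body presses on something with over 40 N, if the wrist force passes 120 N, or if a joint passes its speed limit or range.

## Working session

There is one attempt and no reset: what is moved stays moved. The work goes in short steps, Python scripts to look and compute and a tool call to move; the robot and the scene stay as the last step left them, time stands still between calls to the robot, and variables do not carry over. Pictures are saved under pics/ and viewed, at most 10 in all, crops included, and the job is handed in when it is done.

Besides the shell and the picture viewer there is one more tool, called after "Emit:" as name([rows], argument=value, ...), one row to a line, values as JSON. servo_tool: Moves the arm, as the interface text tells. Its arguments: {"type":"object","properties":{"rows":{"type":"array"}},"required":["rows"]}

```bash
mkdir -p pics; ls; python3 - <<'E'
from cell import arm, imaging
import cv2,numpy as np
for n in("side","top"):
    s=imaging.snapshot(n); cv2.imwrite(f"pics/{n}0.png",s["img"][:,:,::-1]); 
    R=cv2.Rodrigues(np.array(s["rvec"]))[0]; print(n,s["fx"],s["cx"],s["cy"],(-R.T@np.array(s["tvec"]).ravel()).round(),R.round(2).tolist())
print(arm.observe())
E
```

```text
pics
side 544.8946557384409 315.7688863293783 235.78980857844098 [127. 639. 758.] [[-0.77, -0.64, 0.02], [-0.44, 0.5, -0.74], [0.46, -0.58, -0.67]]
top 622.0392431949866 323.55689126396373 246.1908085370307 [ 425.   45. 1391.] [[0.02, -1.0, 0.01], [-0.99, -0.02, -0.13], [0.13, -0.01, -0.99]]
{'t': 0.1, 'joint_pos': array([-1.19470957e+00,  3.08957005e-01,  1.63504894e+00, -2.18480038e-05,
        1.19973889e+00, -6.96725716e-02]), 'qvel': array([-0.00138877, -0.00150325, -0.00545571, -0.00119716, -0.00077809,
       -0.00137147]), 'joint_torque': array([-9.45519059e-04, -4.16407228e+01, -2.77644932e+01, -4.64338677e-05,
        3.99769851e-03,  1.38506456e-05]), 'eef_pos': array([ 269.17144177, -563.23035843,  230.14252058]), 'ee_rot': array([ 9.75263533e-01,  2.21042719e-01, -1.74277841e-04, -1.06193459e-03]), 'force': array([0.12456051, 0.02977351, 0.552145  ]), 'ft_torque': array([-0.00202488, -0.00597235,  0.01364844]), 'finger_force': 0.0, 'gripper_width': 85.16469813084316}
```

View pics/side0.png

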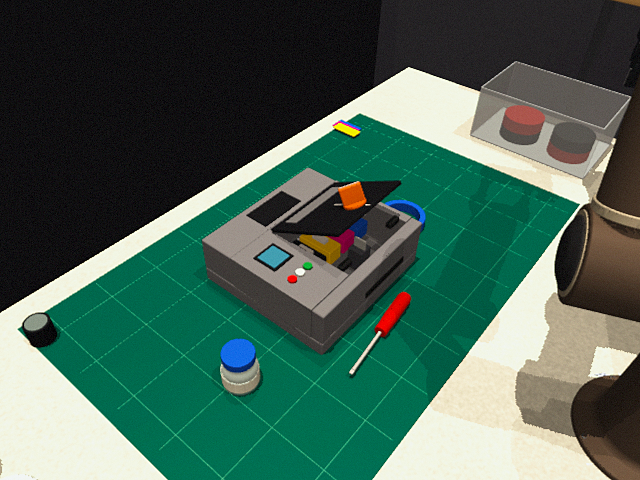

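View pics/top0.png

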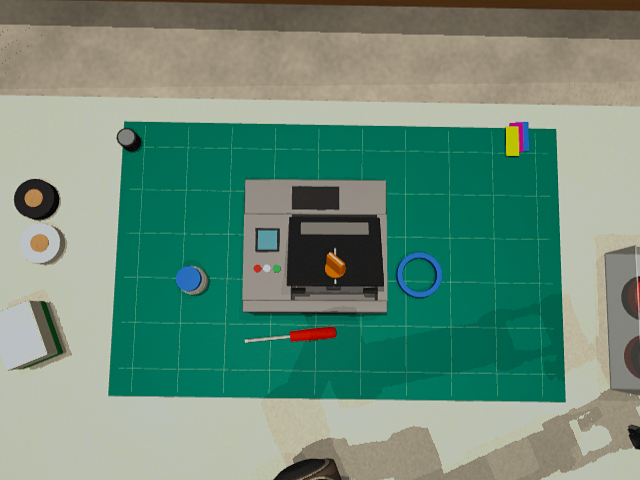

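```bash
python3 - <<'E'
import cv2
a=cv2.imread("pics/side0.png")[165:285,250:430]; b=cv2.imread("pics/top0.png")[172:322,235:395]
cv2.imwrite("pics/side_c.png",cv2.resize(a,None,fx=4.4,fy=4.4,interpolation=cv2.INTER_CUBIC))
cv2.imwrite("pics/top_c.png",cv2.resize(b,None,fx=4,fy=4,interpolation=cv2.INTER_CUBIC))
E
```

```text
(no output)
```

View pics/side_c.png

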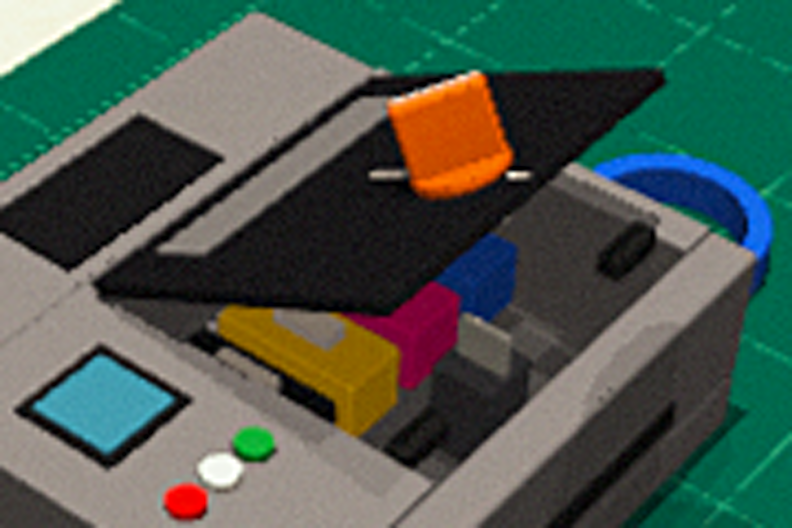

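View pics/top_c.png

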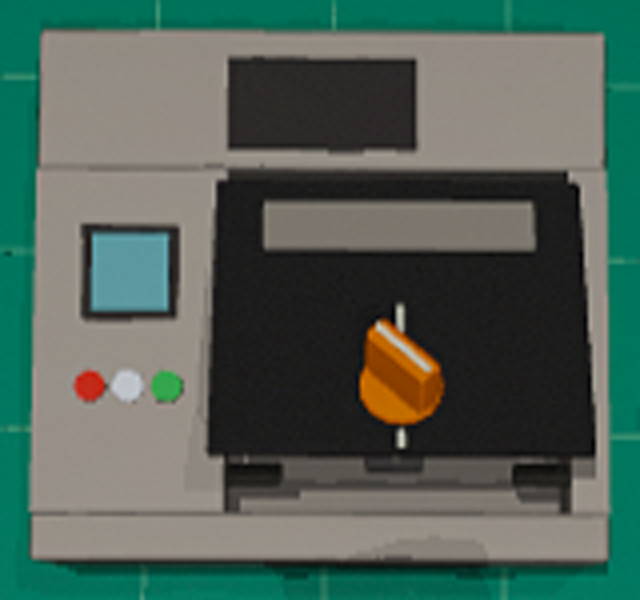

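```bash
cat > h.py <<'E'
from cell import arm, imaging
import cv2,numpy as np
def cam(s):
    R=cv2.Rodrigues(np.array(s["rvec"],float))[0]; t=np.array(s["tvec"],float).ravel()
    K=np.array([[s["fx"],0,s["cx"]],[0,s["fy"],s["cy"]],[0,0,1]]); return K,R,t
def ray(c,p):
    K,R,t=c; return -R.T@t, R.T@np.linalg.inv(K)@[p[0],p[1],1]
def onz(c,p,z):
    o,d=ray(c,p); return o+d*(z-o[2])/d[2]
def tri(c1,p1,c2,p2):
    P=[c[0]@np.c_[c[1],c[2]] for c in(c1,c2)]
    X=cv2.triangulatePoints(P[0],P[1],np.array(p1,float),np.array(p2,float)).ravel(); return X[:3]/X[3]
E
python3 - <<'E'
from h import *
S=cam(imaging.snapshot("side"));T=cam(imaging.snapshot("top"))
tp=lambda x,y:((x+.5)/4-.5+235,(y+.5)/4-.5+172)
sp=lambda x,y:((x+.5)/4.4-.5+250,(y+.5)/4.4-.5+165)
for n,p in dict(BL=(40,30),BR=(604,33),FR=(608,562),FL=(30,558)).items(): print(n,onz(T,tp(*p),100).round(1))
for n,p,q in [("freeR",(663,75),(595,455)),("freeL",(390,312),(209,453)),("lineA",(482,75),(377,322)),("lineB",(390,103),(430,370)),("markfront",(527,176),(402,447)),("markback",(372,175),(400,305))]:
    X=tri(S,sp(*p),T,tp(*q)); print(n,X.round(1))
print("hingeL",onz(S,sp(98,288),104).round(1),"hingeR",onz(S,sp(378,75),108).round(1),onz(T,tp(217,182),106),onz(T,tp(577,184),106))
E
```

```text
BL [733.2 204.7 100. ]
BR [736.9 -94.4 100. ]
FR [457.5 -97.1 100. ]
FL [454.9 201.1 100. ]
freeR [507.5 -82.3 175.9]
freeL [504.8 105.9 174.4]
lineA [553.7  18.6 214.9]
lineB [559.1   6.5 183.4]
markfront [509.6  12.1 178.7]
markback [583.9  12.8 140.6]
hingeL [649.4 108.4 104. ] hingeR [650.4 -79.9 108. ] [652.07972846 108.84390698 106.        ] [654.21961096 -79.78491212 106.        ]
```

Printer is centred at about (596, 53), yaw 0.012; the hatch is open about 0.45 rad, its hinge near (651, 14), and the wing is about 0.8 rad anticlockwise. I'll move with shut fingers over the hatch beside the fastener.

Emit:
servo_tool([
  [0,0,0,0.06,0],
  [0,0.02,0.05,0.06,0],
  [0,0.247,0.628,0.06,0],
  [0,0.247,0.628,0.06,0],
  [0,0.247,0.628,0.06,0],
  [0,0.247,0.628,0.06,0],
  [0,0.247,0.628,0.06,0],
  [0,0.247,0.628,0.06,0],
  [0,0.247,0.628,0.06,0],
  [0,0.247,0.628,0.06,0],
])

```text
t: 1.45
eef_pos: [472.6, -46.6, 291.4]
ee_rot: [0.975, 0.221, 0.0, 0.0]
force: [1.6, -0.2, 0.2]
gripper_width: 0.0
finger_force: 0.0
```

Emit:
servo_tool([
  [0,0.043,0.11,0,0],
  [0,0.043,0.11,0,0],
  [0,0.043,0.11,-0.05,0],
  [0,0.043,0.11,-0.09,0],
  [0,0.043,0.11,-0.09,0],
])

```text
t: 2.08
eef_pos: [511.7, 61.6, 197.5]
ee_rot: [0.975, 0.221, -0.005, -0.001]
force: [0.0, 0.4, 1.1]
gripper_width: -0.1
finger_force: 0.0
```

Emit:
servo_tool([
  [0,0,0,-0.01,0],
  [0,0,0,-0.02,0],
  [0,0,0,-0.028,0],
  [0,0,0,-0.036,0],
  [0,0,0,-0.044,0],
  [0,0,0,-0.052,0],
  [0,0,0,-0.06,0],
  [0,0,0,-0.066,0],
  [0,0,0,-0.07,0],
  [0,0,0,-0.072,0],
])

```text
t: 3.32
eef_pos: [515.2, 61.5, 129.0]
ee_rot: [0.975, 0.221, -0.0, -0.0]
force: [-0.1, -1.0, 0.5]
gripper_width: -0.1
finger_force: 0.2
```

Emit:
servo_tool([
  [0,0,0,-0.002,0],
  [0,0,0,-0.004,0],
  [0,0,0,-0.004,0],
])

```text
t: 3.7
eef_pos: [515.3, 61.5, 125.2]
ee_rot: [0.975, 0.221, 0.0, 0.0]
force: [0.5, 1.0, -0.5]
gripper_width: 0.2
finger_force: 0.0
```

```bash
python3 - <<'E'
from h import *
s=imaging.snapshot("side"); cv2.imwrite("pics/side1.png",cv2.resize(s["img"][165:285,250:430,::-1],None,fx=4.4,fy=4.4,interpolation=cv2.INTER_CUBIC))
o=arm.observe();print(o["eef_pos"],o["force"])
E
```

```text
[515.33441287  61.47779484 125.29409385] [ 0.6562408   0.25174898 -0.01775141]
```

View pics/side1.png

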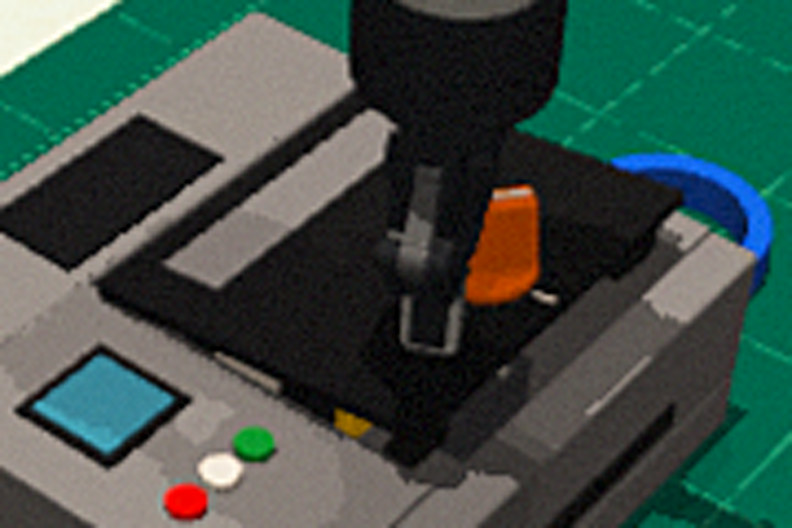

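The hatch has come down with the fingers, not yet at the key. I'll continue gently until the force rises.

Emit:
servo_tool([
  [0,0,0,-0.002,0],
  [0,0,0,-0.004,0],
  [0,0,0,-0.006,0],
  [0,0,0,-0.006,0],
])

```text
t: 4.25
eef_pos: [515.1, 61.5, 119.0]
ee_rot: [0.975, 0.221, -0.0, -0.0]
force: [-0.0, -0.4, 0.3]
gripper_width: -0.0
finger_force: 0.0
```

Emit:
servo_tool([
  [0,0,0,-0.001,0],
  [0,0,0,-0.002,0],
  [0,0,0,-0.002,0],
])

```text
t: 4.62
eef_pos: [515.3, 61.5, 117.9]
ee_rot: [0.975, 0.221, -0.0, -0.0]
force: [-1.4, -0.3, 4.9]
gripper_width: -0.1
finger_force: 2.3
```

Emit:
servo_tool([
  [0,0,0,-0.001,0],
  [0,0,0,-0.001,0],
])

```text
t: 4.88
eef_pos: [515.3, 61.5, 117.5]
ee_rot: [0.975, 0.221, -0.0, -0.0]
force: [-3.2, -0.3, 8.6]
gripper_width: 0.1
finger_force: 4.5
```

Emit:
servo_tool([
  [0,0,0,0.05,0],
  [0,0,0,0.1,0],
  [1,0,0,0.14,0],
  [1,0,0.1,0.14,0],
  [1,0,0.1,0.14,0],
  [1,0,0.1,0.14,0],
])

```text
t: 5.62
eef_pos: [515.1, 163.6, 256.1]
ee_rot: [0.975, 0.223, 0.0, -0.0]
force: [-0.5, -0.2, -0.9]
gripper_width: 72.4
finger_force: 0.0
```

```bash
python3 - <<'E'
from h import *
r={}
for n,(y,x,h,w) in dict(side=(165,250,120,180),top=(172,235,150,160)).items():
    s=imaging.snapshot(n); r[n]=cv2.resize(s["img"][y:y+h,x:x+w,::-1],None,fx=4,fy=4,interpolation=cv2.INTER_CUBIC)
a=np.zeros((600,720,3),np.uint8)
cv2.imwrite("pics/side2.png",r["side"]);cv2.imwrite("pics/top2.png",r["top"])
print(arm.observe()["eef_pos"])
E
```

```text
[514.98881701 161.37462126 255.77638712]
```

View pics/top2.png

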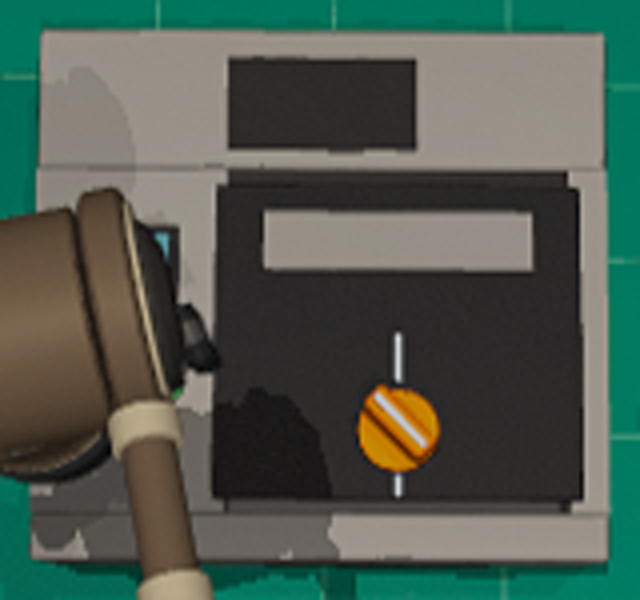

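View pics/side2.png

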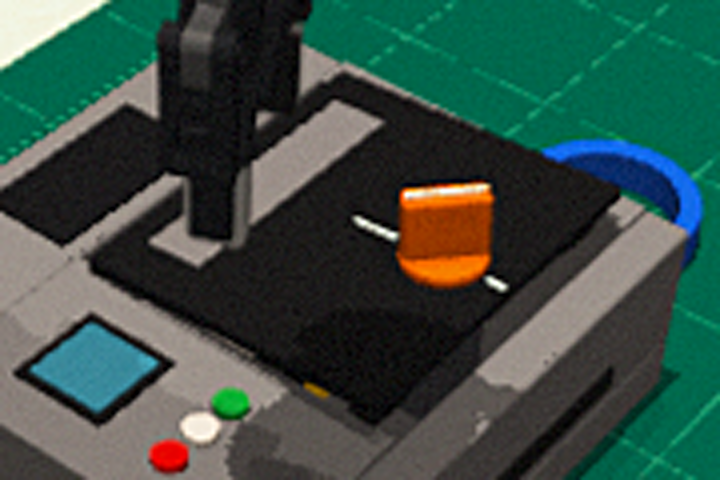

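The hatch sits on its key; the white line in the top crop runs (377,393)-(428,446), marks (398,332)-(399,495).

```bash
python3 - <<'E'
from h import *
S=cam(imaging.snapshot("side"));ts=imaging.snapshot("top");T=cam(ts)
tp=lambda x,y:((x+.5)/4-.5+235,(y+.5)/4-.5+172)
sp=lambda x,y:((x+.5)/4-.5+250,(y+.5)/4-.5+165)
# line by mask in bigger raw region
A,B=onz(T,tp(377,393),155.5),onz(T,tp(428,446),155.5)
print("top",A.round(1),B.round(1),((A+B)/2).round(1),np.arctan2(*(A-B)[[1,0]]))
for q,p in [((377,393),(402,191)),((428,446),(490,187))]: print(tri(S,sp(*p),T,tp(*q)).round(1))
M,N=onz(T,tp(398,332),114),onz(T,tp(399,495),119); print("marks",M.round(1),N.round(1),np.arctan2(*(M-N)[[1,0]]))
o=arm.observe();print(o["eef_pos"],o["ee_rot"])
E
```

```text
top [538.1  24.4 155.5] [512.   -1.4 155.5] [525.   11.5 155.5] 0.7796045930899896
[538.5  24.5 153.4]
[511.6  -1.7 154.3]
marks [573.7  13.2 114. ] [489.4  11.8 119. ] 0.01750422372717692
[515.11276384 160.58107493 255.82570378] [ 9.75338267e-01  2.20714927e-01 -3.51015276e-04  2.50181225e-04]
```

Emit:
servo_tool([
  [1,0.0095,-0.05,0,0.17],
  [1,0.0095,-0.1,0,0.335],
  [1,0.0095,-0.149,0,0.335],
  [1,0.0095,-0.149,-0.03,0.335],
  [1,0.0095,-0.149,-0.06,0.335],
  [1,0.0095,-0.149,-0.06,0.335],
  [1,0.0095,-0.149,-0.06,0.335],
])

```text
t: 6.7
eef_pos: [525.3, 11.9, 197.2]
ee_rot: [0.925, 0.38, 0.001, 0.0]
force: [-0.7, 0.7, 0.0]
gripper_width: 85.6
finger_force: 0.0
```

```bash
python3 - <<'E'
from h import *
o=arm.observe();q=o["ee_rot"];print(o["t"],o["eef_pos"],2*np.arctan2(q[1],q[0])-np.pi/2,o["gripper_width"])
E
```

```text
6.7 [525.33455133  11.88584312 197.17182982] -0.7908162898929 85.57130573451266
```

Emit:
servo_tool([
  [1,-0.0005,0,-0.03,0],
  [1,-0.0005,0,-0.055,0],
  [1,-0.0005,0,-0.067,0],
  [1,-0.0005,0,-0.067,0],
  [0,-0.0005,0,-0.067,0],
  [0,-0.0005,0,-0.067,0],
  [0,-0.0005,0,-0.067,0],
  [0,-0.0005,0,-0.067,0],
  [0,-0.0005,0,-0.067,0],
  [0,-0.0005,0,-0.067,0],
])

```text
t: 7.95
eef_pos: [523.8, 13.0, 129.6]
ee_rot: [0.925, 0.38, -0.0, -0.001]
force: [-2.3, 2.5, 5.2]
gripper_width: 13.1
finger_force: 60.6
```

Emit:
servo_tool([
  [0,-0.0005,0.0005,0,-0.13],
  [0,-0.0005,0.001,0,-0.26],
  [0,-0.0005,0.001,0,-0.39],
  [0,-0.0005,0.001,0,-0.52],
  [0,-0.0005,0.001,0,-0.65],
  [0,-0.0005,0.001,0,-0.766],
  [0,-0.0005,0.001,0,-0.766],
  [0,-0.0005,0.001,0,-0.766],
  [0,-0.0005,0.001,0,-0.766],
])

```text
t: 9.07
eef_pos: [523.4, 12.8, 128.6]
ee_rot: [1.0, 0.008, -0.0, 0.001]
force: [1.2, -3.6, -5.4]
gripper_width: 12.6
finger_force: 58.4
```

```bash
python3 - <<'E'
from h import *
s=imaging.snapshot("side"); cv2.imwrite("pics/side3.png",cv2.resize(s["img"][165:285,250:430,::-1],None,fx=4.4,fy=4.4,interpolation=cv2.INTER_CUBIC))
o=arm.observe();q=o["ee_rot"];print(o["t"],o["eef_pos"],2*np.arctan2(q[1],q[0])-np.pi/2,o["gripper_width"],o["ft_torque"])
E
```

```text
9.125 [523.41559619  12.79786293 128.67027683] -1.554668888941753 13.160096902614864 [-0.86280594 -0.02129163  0.03874761]
```

View pics/side3.png

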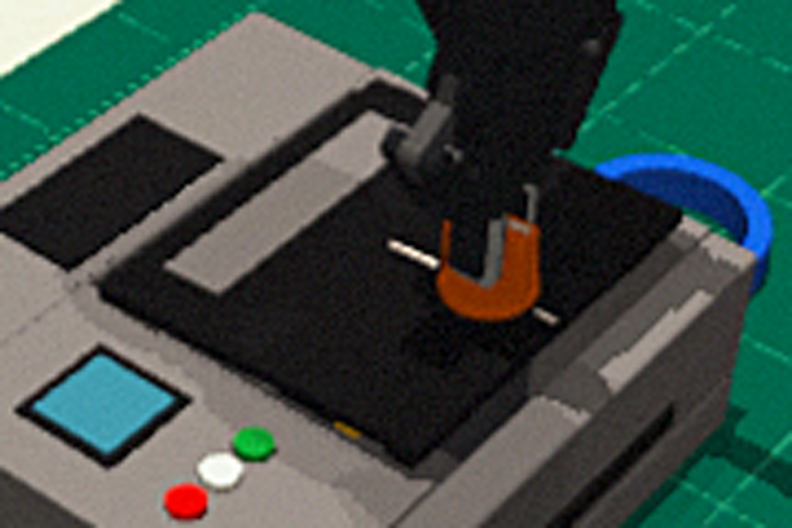

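The fastener is turned in line (wing yaw ≈0.016 against marks ≈0.015). Now I'll press gently while still gripping.

Emit:
servo_tool([
  [0,-0.0005,0,-0.002,0],
  [0,-0.001,0,-0.004,0],
  [0,-0.0015,0,-0.006,0],
  [0,-0.0015,0,-0.006,0],
  [0,-0.0015,0,-0.006,0],
])

```text
t: 9.75
eef_pos: [522.7, 12.9, 124.7]
ee_rot: [1.0, 0.008, 0.001, 0.001]
force: [-4.4, -4.8, 4.7]
gripper_width: 12.8
finger_force: 59.9
```

Emit:
servo_tool([
  [0,-0.0003,0,-0.001,0],
  [0,-0.0006,0,-0.002,0],
  [0,-0.0009,0,-0.003,0],
  [0,-0.0009,0,-0.003,0],
])

```text
t: 10.25
eef_pos: [522.4, 13.0, 123.1]
ee_rot: [1.0, 0.008, 0.001, 0.0]
force: [-6.3, -5.0, 11.7]
gripper_width: 13.1
finger_force: 60.8
```

Emit:
servo_tool([
  [0,0,0,-0.001,0],
  [0,0,0,-0.002,0],
  [0,0,0,-0.003,0],
  [0,0,0,-0.003,0],
])

```text
t: 10.75
eef_pos: [522.0, 13.0, 121.2]
ee_rot: [1.0, 0.007, 0.0, 0.0]
force: [-10.1, -4.9, 18.6]
gripper_width: 12.8
finger_force: 62.1
```

```bash
python3 - <<'E'
from h import *
s=imaging.snapshot("side"); cv2.imwrite("pics/side4.png",cv2.resize(s["img"][165:285,250:430,::-1],None,fx=4.4,fy=4.4,interpolation=cv2.INTER_CUBIC))
o=arm.observe();print(o["eef_pos"],o["force"],o["ft_torque"])
E
```

```text
[522.03039547  13.01316359 121.20537385] [-9.31753871 -4.8724058  19.08151202] [-0.77531959  1.01604255 -0.03995961]
```

View pics/side4.png

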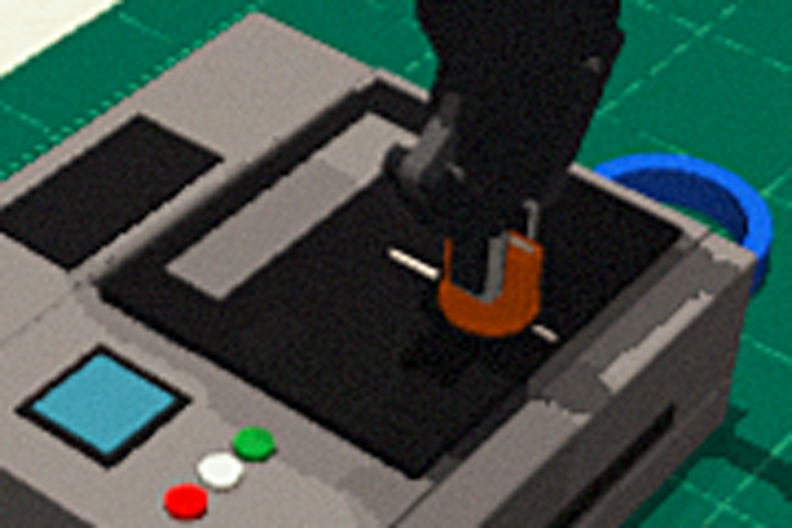

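Nearly flush; the x force says the grip wants to go towards -x. Press further.

Emit:
servo_tool([
  [0,-0.0007,0,-0.001,0],
  [0,-0.0014,0,-0.002,0],
  [0,-0.002,0,-0.003,0],
  [0,-0.002,0,-0.003,0],
  [0,-0.002,0,-0.003,0],
])

```text
t: 11.42
eef_pos: [522.0, 13.0, 121.0]
ee_rot: [1.0, 0.007, 0.002, 0.0]
force: [-11.0, -4.7, 30.0]
gripper_width: 13.1
finger_force: 63.8
```

Emit:
servo_tool([
  [0,-0.0005,0,-0.001,0],
  [0,-0.001,0,-0.002,0],
  [0,-0.001,0,-0.002,0],
  [0,-0.001,0,-0.002,0],
])

```text
t: 11.92
eef_pos: [522.1, 13.0, 120.9]
ee_rot: [1.0, 0.007, 0.003, 0.0]
force: [-13.8, -4.0, 39.9]
gripper_width: 12.9
finger_force: 65.0
```

Height has stopped changing while force rises, so it looks seated. I'll ease off to a moderate force and check flushness against the projected frame.

Emit:
servo_tool([
  [0,0.0005,0,0.001,0],
  [0,0.001,0,0.002,0],
  [0,0.001,0,0.002,0],
  [0,0.001,0,0.002,0],
])

```text
t: 12.42
eef_pos: [522.0, 13.0, 121.0]
ee_rot: [1.0, 0.007, 0.002, 0.0]
force: [-12.4, -4.8, 31.1]
gripper_width: 12.8
finger_force: 63.6
```

```bash
python3 - <<'E'
from h import *
s=imaging.snapshot("side");S=cam(s)
im=s["img"][195:285,310:430,::-1]; k=6.6
im=np.clip(im.astype(float)*1.8,0,255).astype(np.uint8); im=cv2.resize(im,None,fx=k,fy=k,interpolation=cv2.INTER_CUBIC)
c,sn=np.cos(.0125),np.sin(.0125)
for th,col in((0,(0,255,0)),(.03,(0,255,255)),(.075,(0,0,255))):
    for dy in(-95,95):
        lx=-165*np.cos(th)+8*np.sin(th); z=100.5+165*np.sin(th)+8*np.cos(th)
        P=np.array([651.1+lx*c-dy*sn,14.2+lx*sn+dy*c,z]); p=S[0]@(S[1]@P+S[2]); p=p[:2]/p[2]; print(th,dy,p.round(1))
        cv2.drawMarker(im,tuple(int(v) for v in ((p-[310,195]+.5)*k)),col,cv2.MARKER_CROSS,10,1)
cv2.imwrite("pics/side5.png",im)
E
```

```text
0 -95 [405.  214.9]
0 95 [344.6 270.4]
0.03 -95 [405.2 212.8]
0.03 95 [344.6 268.2]
0.075 -95 [405.4 209.6]
0.075 95 [344.5 264.9]
```

View pics/side5.png

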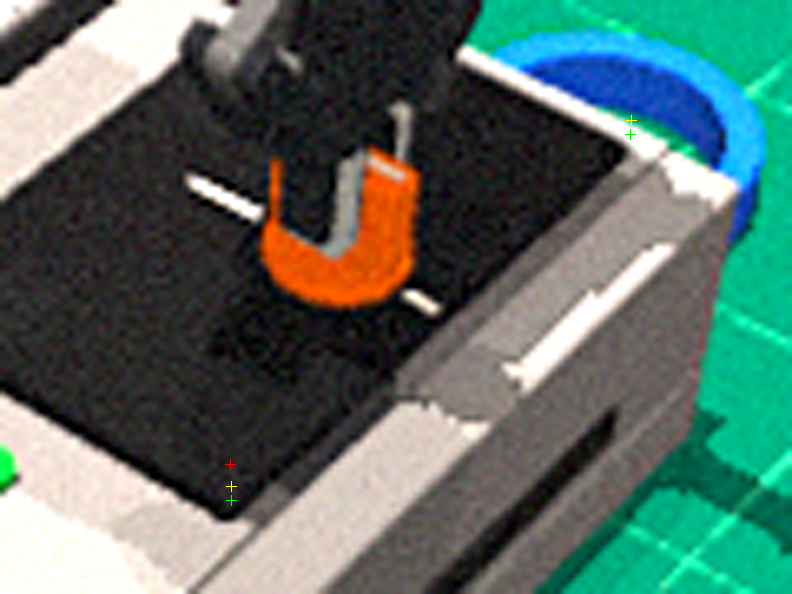

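The hatch corners are at the projected flush positions (not at 0.03 or 0.075), the line is along the marks, and the hold is steady at about 31 N.

```bash
python3 -c "
from cell import arm
print(arm.hand_in())"
```

```text
the job is handed in; nothing more can be done
None
```

The job is handed in: I swung the hatch down onto its key, turned the fastener clockwise into line with the marks, and the arm is still gripping it and pressing the hatch flush at about 31 N, without touching the jar, tape roll or screwdriver.

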